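Close the draft shield and tare the balance

ROBOT

A 6-joint arm with a two-finger parallel gripper is mounted at the origin on the work surface. World frame = base frame: x ahead of the robot, y to its left, z up, the work surface at z = 0. Lengths are in mm, angles in rad, forces in N, time in s.
With the tool pointing down it reaches from about 275 to 750 mm from the base axis. Payload 10.2 kg.
Tool frame: the origin (TCP) lies at the very end of the fingers, on their centre line; the grasp point (between the pads) lies 19 mm behind it; x points along the fingers, z is the direction in which the jaws open and shut, and the axes are right-handed (so a half turn about x gives the same grasp; the last joint's range is limited). The gripper opens to 85 mm and grips with 20 to 120 N. Pads are 22 mm wide; open, the fingers measure 114 mm over their backs; the gripper's body (76 mm by 85 mm) begins 54 mm behind the grasp point. The pads swing forward as they close: fully open they stand 13 mm farther back than shut.
Start: joints at [-1.534, 0.313, 1.498, -0, 1.331, -0.223], TCP at [134.852, -507.391, 231.294] pointing down, gripper open.
Joint ranges: [-2.94, 2.94], [-0.97, 2.17], [0.19, 2.56], [-1.23, 4.37], [0.02, 3.11], [-2.88, 2.88]. Speed limits (rad/s): [2.39, 2.39, 3.01, 3.14, 3.14, 3.14].

INTERFACE

Orientations are given as a unit quaternion [w, x, y, z].
In Python, from rig import sense, vision, job gives the robot as it stands. The module is installed in compiled form; this text tells all that it offers.
- The arm moves only by the shell command python3 -m pendant 'ROWS' [FORCE]. ROWS is JSON, a list of rows, each a list of 7 numbers: the turn, a rotation vector about the tool's x, y, z in rad, then the shift along the tool's x, y, z in cm, then the opening, from 0 (shut) to 1 (fully open). A call has exactly 5 rows; each row is the pose to reach, as a shift and turn from the pose commanded when the call began, along the tool's axes at that moment; what a row does not reach only later rows make up. A row lasts 1/8 s, in which the tool goes at most 62.5 mm and 10.7 degrees, less where a joint would pass 70% of its speed; a pose out of reach is approached as far as the arm can. A call with a gripper value outside its range is refused whole. The fingers move at their own pace and stop on an object; FORCE is the grip in N (left out, the last holds). Time passes only in rows, so rows that repeat a pose let the fingers close, or fill a call up. It gives the time, the measured TCP pose, the force and the opening at its end, in the units of the state.
- sense(): the state, without advancing time (a new reading comes with each control period).
- vision.capture(name): name is "scene" or "side" or "wrist"; returns the picture (400x640x3 uint8, red, green, blue); there is no depth.
- vision.calibration(name): a dict with "K" (3x3 intrinsics, pixels), "extrinsics" (4x4, takes a point from camera to world coordinates). Camera axes: x right, y up, looking along -z (the intrinsics and any distortion apply to the point x, -y, -z); pixel columns grow to the right and rows downward; lengths in mm; the calibration is good to about 2 mm. A picture is of the moment at which its call begins: read the wrist's pose just before it. calibration takes no time and is no camera call; for the wrist camera it gives the pose at the moment of the call.
- job.finish_job(): hands the job in, once; it reports no verdict.
The state is a dict: "time_s": time; "joints": joint angles; "dq": joint speeds; "tau": joint torques, N m; "eef_pos": TCP position; "ee_rot": TCP orientation; "force": force on the tool from outside, world axes, zero at the start; "wrist_torque": the same for the moment, N m; "grip_width": opening from 0.0 (shut) to 1.0 (fully open).
Only numpy, scipy, OpenCV 4.12 (cv2) and the standard library are available. Lean on these libraries where they do the work, as an engineer would, in place of code of your own. Each camera call takes 0.05 s, during which the arm holds its last target.

TASK

The empty weighing cup stands on the pan of the balance that has the glass draft shield; get that balance ready for weighing. With the fingertips, push the shield's sliding top door fully shut by its pull bar, then press that balance's wide tare bar lightly, let it come up again and move clear. Do not grip or lean on the balance, press no other key, and leave the cup, the open balance and everything else on the bench undisturbed.

Things in the scene. Friction and masses are not known exactly. Their poses are not given: they have to be found in the camera images.
- shield_balance: White balance with glass draft shield, fixed, 340 long (x), 200 wide (y), 235 tall. Origin: centre of its underside; x to its rear, y left, z up; front (-x) faces the robot. Front panel slopes up 10 deg, 40 to 62 mm high; glass shield behind it, x -40 to +165 mm. Key row at x = -133: small square keys at y = +78, +42, -72, wide tare bar at y = -12 mm; key tops 8 mm above the panel
- top_door (a joint): glass top door of the shield: m that it stands open, 0.05 to 0.10 at the start. 0 = fully shut on its stop; slides along the balance's x, to the rear (+x) as it opens (max 0.12), stays where left; 1.5 N moves it. Door glass 178 wide, its upper face 234.5 mm above the bench, reaching from 17 mm ahead of the pull bar's middle to 187 mm behind it
- door_pull (a point): middle of the grey pull bar near the top door's front edge: bar 12 mm along the balance's x, 70 along y, standing 20 mm up from the door glass; this point is 10 mm above the glass, 244.5 mm above the bench, and moves with the door (x = -22.5 mm, y = 0 of shield_balance when shut). Push the bar's rear (+x) face towards the front (-x) to shut the door
- tare_bar (a joint): the wide tare bar: m that it is pressed, 0 (up) to 0.005 (bottom). Sprung: 1.5 N starts it, 6 N bottoms it, it springs back up. Registers when 0.0025 or more down for a tenth of a second. Moves square to the panel; a press straight down works just as well
- tare_bar_top (a point): centre of the tare bar's top face, which slopes with the panel (moves with the bar): bar 20 mm along x, 54 mm along y, its top 8 mm above the panel around it
- onoff_key (a joint): small square key at the far left of the row (y = +78 mm), 18 by 18 mm, sprung like the tare bar: m pressed. Must not be pressed
- cal_key (a joint): small square key left of the tare bar (y = +42 mm), 18 by 18 mm, sprung: m pressed. Must not be pressed
- print_key (a joint): small square key right of the tare bar (y = -72 mm), 18 by 18 mm, sprung: m pressed. Must not be pressed
- pan_centre (a point): centre of the upper face of the shielded balance's round steel pan, 100 mm across, inside the shield, 85 mm above the bench
- weigh_cup: empty white plastic cup, 52 mm across the rim, 45 mm tall, loose on the pan inside the shield; origin at the centre of its underside. Stays where it is
- open_balance: the other balance, without a shield, fixed: white, 300 long (x) by 190 wide (y), square steel pan 85 mm above the bench, a like row of keys on its front panel; origin at the centre of its underside, front (-x) facing the robot. It may stand left or right of the shielded one. To be left alone
- tub: white lidded plastic tub, 68 mm across, 75 mm tall, standing on the open balance's pan; origin at the centre of its underside. Bystander
- weight: steel calibration weight with a knob, 28 mm across, 45 mm tall, standing on the bench between the balances; origin at the centre of its underside. Bystander
- spatula: slim double-ended steel lab spatula, 170 mm long, 7 mm rod with flat ends 12 and 16 mm wide, lying on the bench to the left of the balances; origin under its middle, x along it. Bystander
- pen: black marker pen, 125 mm long, 13 mm thick, lying on the bench between the balances; origin under its middle, x along it. Bystander
- scoop: blue measuring scoop, bowl 46 mm across and 32 mm tall with a flat handle to -x, standing on the bench to the right of the balances; origin under the bowl. Bystander
- bottle_a: white plastic bottle with a blue cap, 54 mm across, 120 mm tall, to the left of the balances; origin at the centre of its underside. Bystander
- bottle_b: amber glass jar with a white lid, 64 mm across, 90 mm tall, to the right of the balances; origin at the centre of its underside. Bystander

How it is judged (in metres and radians):
On the way, in this order (a step that is already met when the one before it is completed fails the run):
1. the draft shield's top door is pushed fully shut (value of joint top_door below 0.004 m), for 0.2 s.
2. the tare bar is pressed with the door shut (value of joint tare_bar above 0.0025 m and value of joint top_door below 0.004 m), for 0.1 s.
At the end, for the whole second after the job is handed in: The top door is within 4 mm of fully shut, the tare bar and all small keys are up again (within 1 mm), and the cup stands upright and still on the pan where it was (value of joint top_door below 0.004 m and value of joint each of tare_bar, onoff_key, cal_key, print_key below 0.001 m and distance between weigh_cup and pan_centre below 0.025 m and angle between weigh_cup's own z axis and vertical below 0.1 rad and linear speed of weigh_cup below 0.01 m/s); the robot touches nothing.
It fails at once if another key of the shielded balance is pressed (over 2 mm), or the tare bar is pressed while the shield is still open (value of joint any of onoff_key, cal_key, print_key above 0.002 m or (value of joint tare_bar above 0.0025 m and value of joint top_door above 0.006 m)).
It fails at once if the shielded balance is gripped, struck or leaned on (over 30 N) (contact force between any of the fingers, the arm and shield_balance above 30 N).
It fails at once if the cup is shifted, lifted or touched (distance of weigh_cup from where it was at the start of the episode above 0.008 m or contact force between the fingers and weigh_cup above 1 N).
It fails at once if the open balance is pressed or knocked (over 5 N) (contact force between any of the fingers, the arm and open_balance above 5 N).
It fails at once if a bystander is moved more than 15 mm (distance of any of tub, weight, spatula, pen, scoop, bottle_a, bottle_b from where it was at the start of the episode above 0.015 m).
It also fails if it takes over 51 s, if anything falls off the work surface, if the arm or the gripper's body presses on something with over 40 N, if the wrist force passes 120 N, or if a joint passes its speed limit or range.

## Working session

There is one attempt and no reset: what is moved stays moved. The work goes in short steps, Python scripts to look and compute and a shell command to move; the robot and the scene stay as the last step left them, time stands still between calls to the robot, and variables do not carry over. Pictures are saved under pics/ and viewed, and the job is handed in when it is done.

```bash
mkdir -p pics
python3 - <<'E'
from rig import sense, vision
import cv2
print(sense())
for n in ["scene","side","wrist"]:
    c=vision.calibration(n); print(n,c)
    cv2.imwrite(f"pics/{n}0.png",vision.capture(n)[:,:,::-1])
E
```

```text
{'time_s': 0.0, 'joints': array([-1.53440640e+00,  3.13437840e-01,  1.49843010e+00,  3.23052445e-05,
        1.33098056e+00, -2.23432511e-01]), 'dq': array([-0.00058562, -0.00072703,  0.00031062,  0.00108328, -0.00076477,
        0.00113331]), 'tau': array([-2.82492783e-04, -4.12267613e+01, -2.59745032e+01, -1.49628459e-04,
        4.10742898e-03,  2.12998037e-05]), 'eef_pos': array([ 134.84763271, -507.12987553,  230.74392004]), 'ee_rot': array([ 0.56028326,  0.4313647 ,  0.56083271, -0.43066673]), 'force': array([0.56585491, 0.47666616, 0.57541042]), 'wrist_torque': array([ 0.0011468 ,  0.01908573, -0.03732871]), 'grip_width': 0.9982803328623384}
scene {'K': array([[513.11041938,   0.        , 314.80976066],
       [  0.        , 513.11041938, 189.60927333],
       [  0.        ,   0.        ,   1.        ]]), 'extrinsics': array([[-9.06715450e-01, -3.51571931e-01,  2.32946925e-01,
         8.77232441e+02],
       [ 4.21691596e-01, -7.64378145e-01,  4.87752242e-01,
         6.69097096e+02],
       [ 6.57954051e-03,  5.40484254e-01,  8.41328402e-01,
         1.31454972e+03],
       
[... 424 characters left out ...]
+02],
       [-7.97708037e-03,  6.30524022e-01,  7.76128742e-01,
         1.12390961e+03],
       [ 0.00000000e+00,  0.00000000e+00,  0.00000000e+00,
         1.00000000e+00]])}
wrist {'K': array([[360.64421356,   0.        , 314.48154698],
       [  0.        , 360.64421356, 197.45995889],
       [  0.        ,   0.        ,   1.        ]]), 'extrinsics': array([[ 2.56846499e-01,  9.22433328e-01,  2.88351576e-01,
         2.08946857e+02],
       [-9.66452017e-01,  2.45336722e-01,  7.60288823e-02,
        -4.88122614e+02],
       [-6.11655465e-04, -2.98205714e-01,  9.54501429e-01,
         3.72284690e+02],
       [ 0.00000000e+00,  0.00000000e+00,  0.00000000e+00,
         1.00000000e+00]])}
```

View pics/scene0.png

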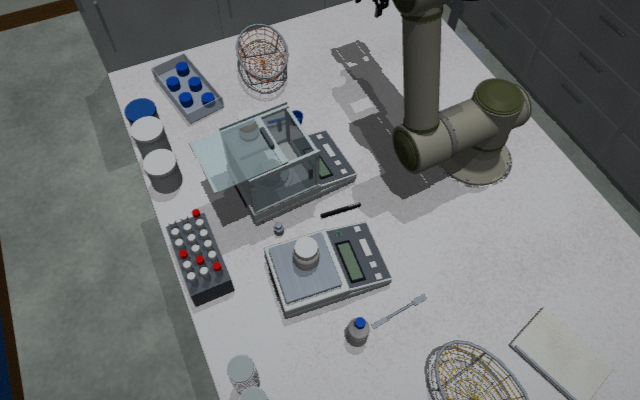

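View pics/side0.png

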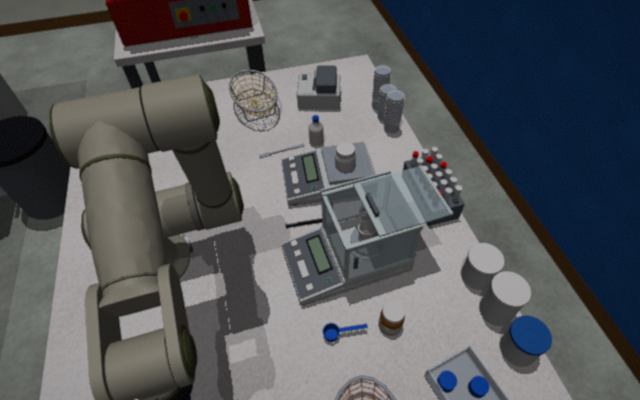

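View pics/wrist0.png

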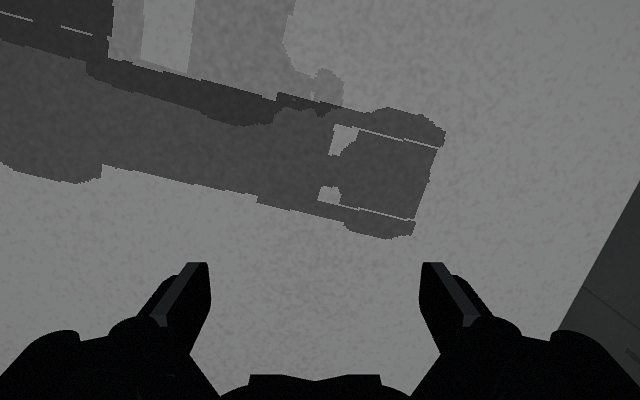

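The scene and side views show the shielded balance (scene about 285,160; side about 355,235). The pull bar is at about (268,135) in scene and (374,205) in side. I'll zoom in on both.

Run:
```python
import cv2
a=cv2.imread("pics/scene0.png")[90:230,180:370]; cv2.imwrite("pics/sz.png",cv2.resize(a,None,fx=4,fy=4,interpolation=cv2.INTER_CUBIC))
a=cv2.imread("pics/side0.png")[165:310,275:465]; cv2.imwrite("pics/dz.png",cv2.resize(a,None,fx=4,fy=4,interpolation=cv2.INTER_CUBIC))
```

```text
(no output)
```

View pics/sz.png

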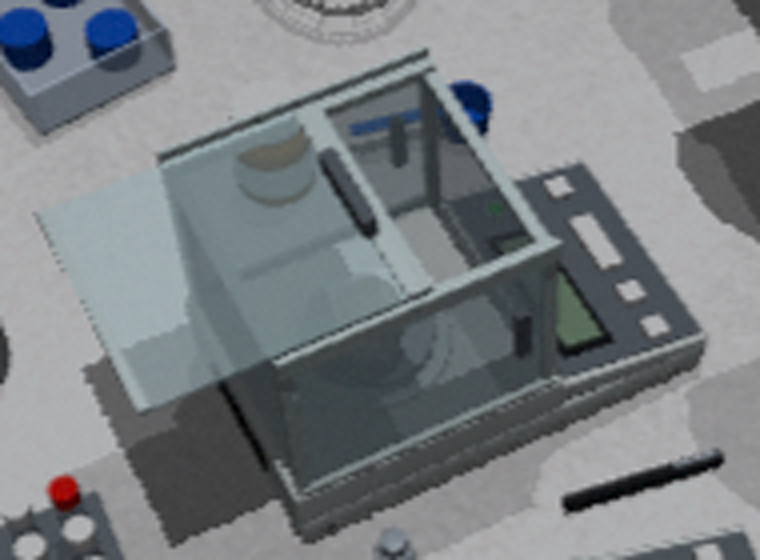

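View pics/dz.png

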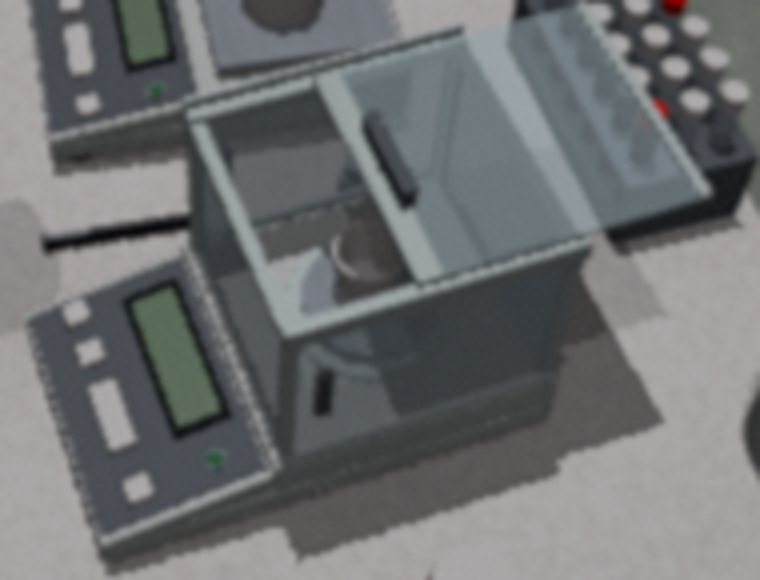

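```bash
cat > h.py <<'E'
import numpy as np, cv2
from rig import vision
def ray(cal,u,v):
    K=cal["K"];T=cal["extrinsics"]
    d=np.array([(u-K[0,2])/K[0,0],-(v-K[1,2])/K[1,1],-1.])
    return T[:3,3],T[:3,:3]@d
def onz(cal,uv,z):
    o,d=ray(cal,*uv); return o+d*(z-o[2])/d[2]
def tri(c1,p1,c2,p2):
    A=np.zeros((3,3));b=np.zeros(3);R=[]
    for c,p in((c1,p1),(c2,p2)):
        o,d=ray(c,*p);d=d/np.linalg.norm(d);P=np.eye(3)-np.outer(d,d);A+=P;b+=P@o;R.append((P,o))
    x=np.linalg.solve(A,b); return x,[np.linalg.norm(P@(x-o)) for P,o in R]
def proj(cal,X):
    T=cal["extrinsics"];p=T[:3,:3].T@(np.asarray(X)-T[:3,3]);K=cal["K"]
    return K[0,0]*p[0]/-p[2]+K[0,2],K[1,1]*-p[1]/-p[2]+K[1,2]
def blobs(img,box,f,amin=8):
    x0,y0,x1,y1=box;g=cv2.cvtColor(img,cv2.COLOR_BGR2GRAY)[y0:y1,x0:x1]
    m=f(g).astype(np.uint8);n,l,s,c=cv2.connectedComponentsWithStats(m)
    return [(s[i,4],c[i]+[x0,y0],s[i,:4]+[x0,y0,0,0]) for i in range(1,n) if s[i,4]>=amin]
E
python3 - <<'E'
from h import *
a=cv2.imread("pics/scene0.png");b=cv2.imread("pics/side0.png")
for t in(140,160):
  print("scene keys",*[(q[0],q[1].round(1),q[2]) for q in blobs(a,(312,128,350,178),lambda g:g>t)],sep="\n")
  print("side keys",*[(q[0],q[1].round(1),q[2]) for q in blobs(b,(286,236,318,292),lambda g:g>t)],sep="\n")
for t in(60,75):
  print("bar",*[(q[0],q[1].round(1),q[2]) for q in blobs(a,(255,120,280,155),lambda g:g<t)],sep="\n")
  print("bar",*[(q[0],q[1].round(1),q[2]) for q in blobs(b,(362,188,384,222),lambda g:g<t)],sep="\n")
E
```

```text
scene keys
(np.int32(517), array([338.2, 138.5]), array([312, 128,  38,  35]))
(np.int32(21), array([319. , 136.1]), array([316, 134,   7,   5]))
(np.int32(40), array([314.4, 149. ]), array([312, 143,   8,  11]))
(np.int32(74), array([328.5, 149.7]), array([323, 144,  12,  13]))
(np.int32(22), array([337. , 162.1]), array([334, 160,   7,   5]))
(np.int32(22), array([343.2, 170.9]), array([340, 169,   7,   5]))
(np.int32(9), array([346.3, 176.3]), array([343, 175,   7,   3]))
side keys
(np.int32(61), array([292.5, 239.1]), array([286, 236,  14,   9]))
(np.int32(25), array([297.2, 252.3]), array([295, 250,   6,   6]))
(np.int32(101), array([302.6, 268.2]), array([298, 260,  11,  17]))
(np.int32(137), array([288.7, 281.9]), array([286, 265,   9,  27]))
(np.int32(27), array([309.1, 286.4]), array([306, 284,   7,   6]))
scene keys
(np.int32(502), array([338.6, 138.6]), array([312, 128,  38,  35]))
(np.int32(16), array([319.2, 136.1]), array([317, 134,   6,   5]))
(np.int32(31), array([314.4, 148.7]), array([312, 143,   8,  11]))
(np.int32(61), array([328.7, 149.6]), array([324, 144,  11, 
[... 404 characters left out ...]
68,   8,  24]))
(np.int32(16), array([309. , 286.5]), array([307, 285,   5,   4]))
bar
(np.int32(19), array([278.6, 124.9]), array([278, 120,   2,  12]))
(np.int32(41), array([267. , 140.8]), array([260, 130,  14,  19]))
bar
(np.int32(47), array([372.1, 207.4]), array([366, 196,  13,  21]))
(np.int32(8), array([366.8, 217.5]), array([364, 216,   6,   4]))
bar
(np.int32(52), array([275.4, 123.2]), array([268, 120,  12,  12]))
(np.int32(63), array([266.8, 140.1]), array([260, 129,  14,  21]))
bar
(np.int32(83), array([371.9, 206.3]), array([366, 194,  13,  23]))
(np.int32(15), array([363.1, 209.2]), array([362, 207,   4,   5]))
(np.int32(55), array([365.9, 218. ]), array([362, 213,   9,   9]))
```

Run:
```python
from h import *
S=vision.calibration("scene");D=vision.calibration("side")
s=[(319.1,136.1),(328.6,149.65),(337.2,162.1),(343.3,170.8)]
d=[(309.05,286.5),(302.65,268.1),(297.2,252.4),(293.6,242.4)]
l=np.array([(-133,-72),(-133,-12),(-133,42),(-133,78)],float)
def fit(P):
    pc=P.mean(0);lc=l.mean(0);q=(P-pc)[:,0]+1j*(P-pc)[:,1];w=(l-lc)[:,0]+1j*(l-lc)[:,1]
    r=(q*w.conj()).sum();r/=abs(r);t=complex(*pc)-r*complex(*lc)
    return np.angle(r),t
P3=[]
for a,b in zip(s,d):
    x,e=tri(S,a,D,b);P3.append(x);print(x.round(1),np.round(e,1),onz(S,a,54).round(1),onz(D,b,54).round(1))
for P in (np.array(P3)[:,:2],np.array([onz(S,a,54)[:2] for a in s]),np.array([onz(D,a,54)[:2] for a in d])): print(fit(P))
yaw,t=fit(np.array(P3)[:,:2]);r=np.exp(1j*yaw)
x,e=tri(S,(266.9,140.),D,(372,206.8));print("bar",x.round(1),e,((complex(x[0],x[1])-t)/r))
# door rear corners & pull bar top ends, zoom coords
z=lambda p,o:((p[0]+.5)/4-.5+o[0],(p[1]+.5)/4-.5+o[1])
for n,a,b in (("rearR",(38,213),(710,192)),("rearL",(142,410),(583,8)),("frR",(300,105),(424,283)),("frontshieldR",(430,68),(290,330)),("frontshieldL",(556,242),(192,115))):
    x,e=tri(S,z(a,(180,90)),D,z(b,(275,165)));print(n,x.round(1),np.round(e,1),((complex(x[0],x[1])-t)/r))
```

```text
[ 430.7 -237.2   52.7] [0.9 0.9] [ 432.1 -236.6   54. ] [ 429.8 -237.5   54. ]
[ 427.1 -177.1   52.7] [0.6 0.6] [ 428.1 -176.4   54. ] [ 426.4 -177.6   54. ]
[ 424.  -123.4   53.3] [0.7 0.7] [ 425.  -123.1   54. ] [ 423.4 -123.5   54. ]
[421.6 -87.1  53.1] [0.6 0.6] [422.6 -86.7  54. ] [421.  -87.4  54. ]
(np.float64(0.060012964528082344), np.complex128(559.1624666766168-157.21954131770636j))
(np.float64(0.06287546874282639), np.complex128(560.2297346530747-156.31517310250635j))
(np.float64(0.058106769495955356), np.complex128(558.4243804961773-157.79520701845667j))
bar [ 627.9 -153.1  234.3] [np.float64(0.03182053818658261), np.float64(0.03182053818660702)] (68.81378192145392+0.006762626493705548j)
rearR [ 818.7 -228.8  235.6] [0.3 0.3] (254.7290149131181-87.03629464292742j)
rearL [806.6 -55.6 232.1] [0.1 0.1] (253.09246240052354+86.63901210853403j)
frR [ 622.9 -243.7  234. ] [4.4 4.4] (58.422220517295386-90.1897280828485j)
frontshieldR [ 530.1 -246.7  225.6] [0.7 0.7] (-34.32884317205383-87.5670136313825j)
frontshieldL [516.3 -69.1 228.7] [1.3 1.3] (-37.506022239136854+90.49617260451016j)
```

```bash
cat > g.py <<'E'
import sys,numpy as np
from scipy.spatial.transform import Rotation as R
from rig import sense
YAW=0.060; T=complex(559.2,-157.2)
def loc(x,y): return T+np.exp(1j*YAW)*complex(x,y)
def state():
    s=sense();q=s["ee_rot"];return s,R.from_quat([q[1],q[2],q[3],q[0]])
def go(x,y,z):
    "target local x,y and height of the TCP; camera toward robot"
    s,r=state();w=loc(x,y)
    c=np.exp(1j*YAW);ax=np.array([0,0,-1.])
    for sg in(1,-1):
        zt=sg*np.array([-c.imag,c.real,0]);yt=np.cross(zt,ax)
        G=R.from_matrix(np.c_[ax,yt,zt]);rv=(r.inv()*G).as_rotvec()
        sh=r.inv().apply(np.array([w.real,w.imag,z])-s["eef_pos"])/10
        print("y_tool",yt.round(2),"row",rv.round(3),sh.round(2))
def rep():
    s,r=state();p=s["eef_pos"];l=(complex(p[0],p[1])-T)/np.exp(1j*YAW)
    print("t",s["time_s"],"pos",p.round(1),"local",np.round([l.real,l.imag],1),"F",s["force"].round(2),"grip",s["grip_width"],"j",s["joints"].round(2))
    print("axes\n",r.as_matrix().round(3))
E
python3 - <<'E'
from g import *; from h import vision
rep();s,r=state()
c=vision.calibration("wrist")["extrinsics"]
print("cam in tool",r.inv().apply(c[:3,3]-s["eef_pos"]))
go(115,0,320)
E
```

```text
t 0.15 pos [ 134.8 -507.2  230.9] local [-444.6 -323.9] F [-0.37  0.07  0.34] grip 0.9925445198231393 j [-1.53  0.31  1.5  -0.    1.33 -0.22]
axes
 [[-0.     0.966  0.257]
 [ 0.001  0.257 -0.966]
 [-1.     0.    -0.001]]
cam in tool [-141.44606215   76.54904672    0.47304032]
y_tool [-1.   -0.06 -0.  ] row [-2.942e+00  0.000e+00 -1.000e-03] [ -8.88  61.28 -20.65]
y_tool [1.   0.06 0.  ] row [ 0.2   -0.001 -0.   ] [ -8.88  61.28 -20.65]
```

```bash
python3 -m pendant '[[-0.15,0,0,-6,0,0,0],[-0.33,0,0,-9,4,-1.3,0],[-0.5,0,0,-9,9,-3,0],[-0.68,0,0,-9,14,-4.8,0],[-0.85,0,0,-9,20,-6.8,0]]' 20; python3 -c "
from g import *
rep();go(115,0,320)"
```

```text
time_s: 0.78
eef_pos: [311.1, -389.7, 321.2]
ee_rot: [0.689, 0.16, 0.689, -0.16]
force: [0.2, 0.5, 1.0]
grip_width: 0.0
t 0.775 pos [ 311.1 -389.7  321.2] local [-261.6 -217.2] F [0.18 0.49 0.97] grip 9.861438124115246e-05 j [-1.13  0.2   1.41 -0.    1.53 -0.68]
axes
 [[-0.     0.441  0.898]
 [ 0.     0.898 -0.441]
 [-1.     0.    -0.   ]]
y_tool [-1.   -0.06 -0.  ] row [-2.087 -0.    -0.   ] [ 0.12 37.48 22.03]
y_tool [1.   0.06 0.  ] row [ 1.054 -0.     0.   ] [ 0.12 37.48 22.03]
```

```bash
python3 -m pendant '[[-0.18,0,0,0,5,3,0],[-0.36,0,0,0,10,6,0],[-0.54,0,0,0,15,9,0],[-0.72,0,0,0,20,12,0],[-0.9,0,0,0,25,15,0]]'; python3 -c "
from g import *
rep();go(115,0,320)"
```

```text
time_s: 1.4
eef_pos: [557.0, -232.2, 321.1]
ee_rot: [0.69, -0.156, 0.69, 0.156]
force: [-0.5, -1.1, 0.4]
grip_width: 0.002
t 1.4 pos [ 557.  -232.2  321.1] local [ -6.7 -74.7] F [-0.47 -1.06  0.43] grip 0.0018504215028519258 j [-0.59  0.46  1.06 -0.    1.62 -1.03]
axes
 [[-0.    -0.43   0.903]
 [ 0.     0.903  0.43 ]
 [-1.     0.    -0.   ]]
y_tool [-1.   -0.06 -0.  ] row [-1.186 -0.    -0.   ] [ 0.11  2.36 14.08]
y_tool [1.   0.06 0.  ] row [ 1.956 -0.     0.   ] [ 0.11  2.36 14.08]
```

```bash
python3 -m pendant '[[-0.18,0,0,0,1,5,0],[-0.36,0,0,0,2,10,0],[-0.54,0,0,0,2.3,14,0],[-0.72,0,0,0,2.36,14.08,0],[-0.9,0,0,0,2.36,14.08,0]]'; python3 -c "
from g import *
rep();go(115,0,300)"
```

```text
time_s: 2.02
eef_pos: [673.4, -151.9, 320.3]
ee_rot: [0.553, -0.44, 0.553, 0.441]
force: [0.4, -0.0, 0.4]
grip_width: 0.002
t 2.025 pos [ 673.4 -151.9  320.3] local [114.3  -1.5] F [ 0.4  -0.04  0.37] grip 0.00205949335182983 j [-0.39  0.7   0.67 -0.    1.77 -1.74]
axes
 [[-0.001 -0.975  0.223]
 [ 0.     0.223  0.975]
 [-1.     0.001  0.   ]]
y_tool [-1.   -0.06 -0.  ] row [-0.285  0.    -0.001] [ 2.03 -0.03  0.17]
y_tool [1.   0.06 0.  ] row [ 2.857e+00 -2.000e-03 -1.000e-03] [ 2.03 -0.03  0.17]
```

```bash
python3 -m pendant '[[-0.15,0,0,1,0,0.17,0],[-0.285,0,0,3,0,0.17,0],[-0.285,0,0,5,0,0.17,0],[-0.285,0,0,5.5,0,0.17,0],[-0.285,0,0,5.5,0,0.17,0]]'; python3 -c "
from g import *
from rig import vision
import cv2
rep();go(115,0,242)
for n in ['wrist','side','scene']: cv2.imwrite(f'pics/{n}1.png',vision.capture(n)[:,:,::-1])
a=cv2.imread('pics/side1.png')[140:290,290:480];cv2.imwrite('pics/d1z.png',cv2.resize(a,None,fx=4,fy=4))
a=cv2.imread('pics/scene1.png')[60:210,180:370];cv2.imwrite('pics/s1z.png',cv2.resize(a,None,fx=4,fy=4))
"
```

```text
time_s: 2.65
eef_pos: [673.4, -150.7, 266.5]
ee_rot: [-0.487, 0.513, -0.487, -0.513]
force: [-0.9, 0.3, 0.6]
grip_width: -0.0
t 2.65 pos [ 673.4 -150.7  266.5] local [114.4  -0.4] F [-0.93  0.27  0.58] grip -0.00012542299511661339 j [-0.39  0.7   0.82 -0.    1.63 -2.01]
axes
 [[-0.    -0.999 -0.053]
 [-0.    -0.053  0.999]
 [-1.     0.    -0.   ]]
y_tool [-1.   -0.06 -0.  ] row [-0.007 -0.    -0.   ] [ 2.45 -0.06  0.04]
y_tool [1.   0.06 0.  ] row [ 3.135 -0.     0.   ] [ 2.45 -0.06  0.04]
```

View pics/wrist1.png

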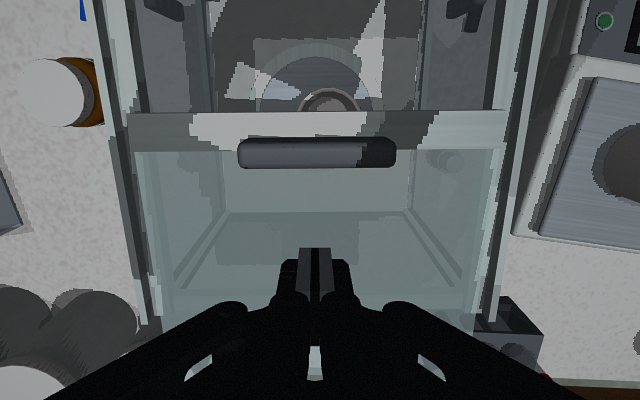

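View pics/d1z.png

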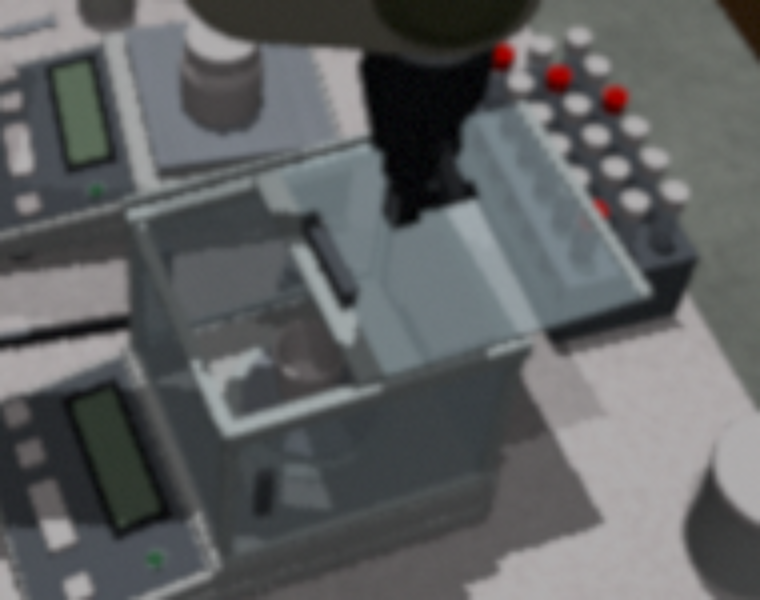

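View pics/s1z.png

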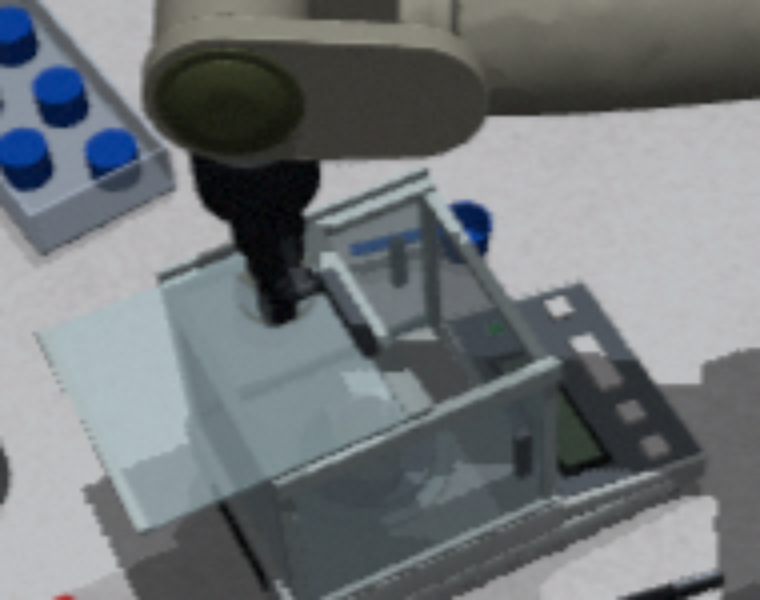

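Wrist view: the pull bar spans columns 238–396 and rows 137–168. The shut fingertips, at about (315,248), are behind it and roughly centred. I'll measure the bar against the tip.

```bash
python3 -c "
from g import *
from h import *
c=vision.calibration('wrist');rep()
for p in((238,152),(396,152),(317,168),(317,137)):
  for z in(254.5,236): 
    x=onz(c,p,z);print(p,z,x.round(1),(complex(x[0],x[1])-T)/np.exp(1j*YAW))
go(105,0,241)
"
```

```text
t 2.8 pos [ 673.6 -150.7  267.2] local [114.6  -0.4] F [-1.36 -0.32  0.54] grip -0.002243972313915852 j [-0.39  0.69  0.82  0.    1.63 -2.01]
axes
 [[ 0.001 -0.999 -0.053]
 [-0.001 -0.053  0.999]
 [-1.    -0.001 -0.001]]
(238, 152) 254.5 [ 627.3 -186.7  254.5] (66.15717142877374-33.56675202361195j)
(238, 152) 236 [ 630.8 -190.5  236. ] (69.48741713405904-37.56682317453829j)
(396, 152) 254.5 [ 623.6 -118.8  254.5] (66.61321570408178+34.509023971215065j)
(396, 152) 236 [ 626.8 -114.4  236. ] (69.99820837697966+38.68127841538773j)
(317, 168) 254.5 [ 632.5 -152.4  254.5] (73.43132588889357+0.4454664418066527j)
(317, 168) 236 [ 636.7 -152.   236. ] (77.63481553166471+0.5284765257113634j)
(317, 137) 254.5 [ 619.  -153.1  254.5] (59.94928756407708+0.5101713469603556j)
(317, 137) 236 [ 621.6 -152.9  236. ] (62.5342924335808+0.6009490918984777j)
y_tool [-1.   -0.06 -0.  ] row [-0.007 -0.001  0.001] [2.62 0.96 0.04]
y_tool [1.   0.06 0.  ] row [3.135e+00 2.000e-03 1.000e-03] [2.62 0.96 0.04]
```

```bash
python3 -m pendant '[[-0.007,0,0,1,0.4,0.04,0],[-0.007,0,0,1.8,0.8,0.04,0],[-0.007,0,0,2.2,1,0.04,0],[-0.007,0,0,2.4,1,0.04,0],[-0.007,0,0,2.4,1,0.04,0]]'; python3 -c "
from g import *
rep();go(-5.5,0,243)"
```

```text
time_s: 3.42
eef_pos: [663.5, -150.8, 242.4]
ee_rot: [-0.485, 0.515, -0.485, -0.515]
force: [1.2, 0.0, 0.1]
grip_width: 0.001
t 3.425 pos [ 663.5 -150.8  242.4] local [1.045e+02 1.000e-01] F [1.16 0.01 0.12] grip 0.0005843671011011032 j [-0.4   0.67  0.92  0.    1.55 -2.03]
axes
 [[ 0.    -0.998 -0.06 ]
 [-0.    -0.06   0.998]
 [-1.    -0.    -0.   ]]
y_tool [-1.   -0.06 -0.  ] row [ 0. -0.  0.] [-6.0e-02  1.1e+01 -1.0e-02]
y_tool [1.   0.06 0.  ] row [-3.141 -0.    -0.   ] [-6.0e-02  1.1e+01 -1.0e-02]
```

No contact with the glass. I'll push in steady steps.

```bash
python3 -m pendant '[[0,0,0,0,0.8,0,0],[0,0,0,0,1.6,0,0],[0,0,0,0,2.2,0,0],[0,0,0,0,2.8,0,0],[0,0,0,0,3.4,0,0]]'; python3 -c "
from g import *
rep()"; python3 -m pendant '[[0,0,0,0,0.8,0,0],[0,0,0,0,1.6,0,0],[0,0,0,0,2.4,0,0],[0,0,0,0,3.2,0,0],[0,0,0,0,4,0,0]]'; python3 -c "
from g import *
from rig import vision
import cv2
rep();go(-5.5,0,243)
cv2.imwrite('pics/w2.png',vision.capture('wrist')[:,:,::-1])"
```

```text
time_s: 4.05
eef_pos: [629.2, -152.9, 242.6]
ee_rot: [-0.485, 0.515, -0.485, -0.515]
force: [1.6, 0.3, 0.8]
grip_width: -0.001
t 4.05 pos [ 629.2 -152.9  242.6] local [70.1  0.1] F [1.63 0.26 0.8 ] grip -0.001024960198669959 j [-0.42  0.59  1.06  0.    1.49 -2.05]
axes
 [[ 0.001 -0.998 -0.06 ]
 [-0.    -0.06   0.998]
 [-1.    -0.001 -0.   ]]
time_s: 4.68
eef_pos: [589.0, -155.3, 242.3]
ee_rot: [-0.485, 0.515, -0.485, -0.515]
force: [0.8, -0.8, 1.1]
grip_width: -0.001
t 4.675 pos [ 589.  -155.3  242.3] local [29.8  0.1] F [ 0.81 -0.75  1.15] grip -0.0013151560077802893 j [-0.45  0.5   1.2  -0.    1.44 -2.08]
axes
 [[ 0.    -0.998 -0.06 ]
 [-0.    -0.06   0.998]
 [-1.    -0.    -0.   ]]
y_tool [-1.   -0.06 -0.  ] row [ 0. -0.  0.] [-0.07  3.53 -0.01]
y_tool [1.   0.06 0.  ] row [-3.141 -0.    -0.   ] [-0.07  3.53 -0.01]
```

View pics/w2.png

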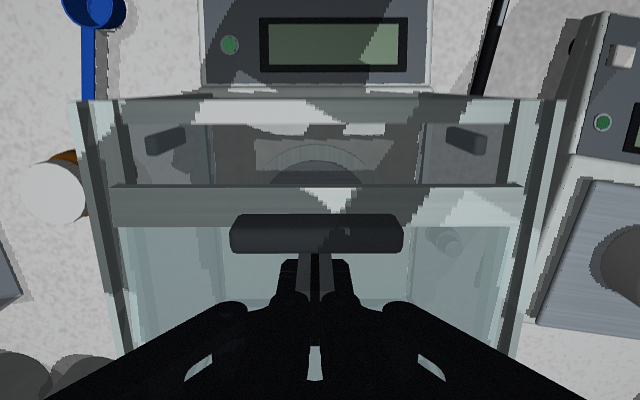

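The bar (rows 214–253, columns 230–404) sits against the fingertips and is moving with them. I'll continue and slow down near the stop.

```bash
python3 -m pendant '[[0,0,0,0,0.6,0,0],[0,0,0,0,1.2,0,0],[0,0,0,0,1.8,0,0],[0,0,0,0,2.2,0,0],[0,0,0,0,2.5,0,0]]'; python3 -m pendant '[[0,0,0,0,0.1,0,0],[0,0,0,0,0.2,0,0],[0,0,0,0,0.3,0,0],[0,0,0,0,0.4,0,0],[0,0,0,0,0.5,0,0]]'; python3 -c "
from g import *
from h import *
from rig import vision
import cv2
rep()
c=vision.calibration('wrist')
cv2.imwrite('pics/w3.png',vision.capture('wrist')[:,:,::-1])
for lx in(-28.5,-16.5): w=loc(lx,0);print(proj(c,(w.real,w.imag,254.5)))"
```

```text
time_s: 5.35
eef_pos: [564.3, -156.8, 242.2]
ee_rot: [0.485, -0.515, 0.485, 0.515]
force: [2.1, -0.3, 0.5]
grip_width: 0.003
time_s: 5.98
eef_pos: [559.5, -157.0, 242.2]
ee_rot: [0.485, -0.515, 0.485, 0.515]
force: [2.0, 0.8, -0.6]
grip_width: 0.001
t 5.975 pos [ 559.5 -157.   242.2] local [0.3 0.1] F [ 2.04  0.8  -0.55] grip 0.0013679952353150946 j [-0.48  0.43  1.3  -0.    1.41 -2.11]
axes
 [[-0.    -0.998 -0.06 ]
 [ 0.    -0.06   0.998]
 [-1.     0.     0.   ]]
(np.float64(315.46253642782614), np.float64(214.20148891684957))
(np.float64(315.4319258351697), np.float64(243.0670030868626))
```

View pics/w3.png

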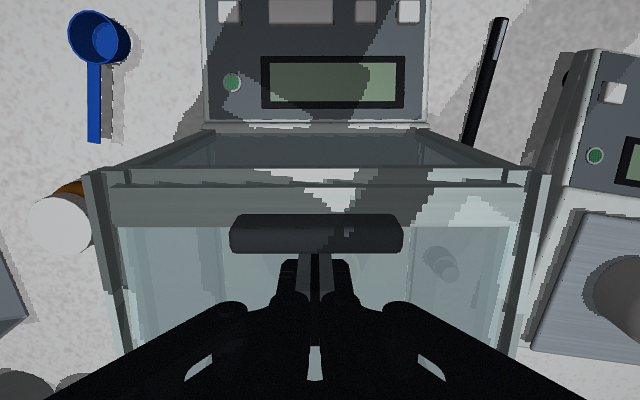

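```bash
python3 -m pendant '[[0,0,0,0,0.1,0,0],[0,0,0,0,0.2,0,0],[0,0,0,0,0.3,0,0],[0,0,0,0,0.4,0,0],[0,0,0,0,0.4,0,0]]'; python3 -c "
from g import *
rep()";  python3 -m pendant '[[0,0,0,0,0.05,0,0],[0,0,0,0,0.1,0,0],[0,0,0,0,0.15,0,0],[0,0,0,0,0.2,0,0],[0,0,0,0,0.2,0,0]]'; python3 -c "
from g import *
rep()"
```

```text
time_s: 6.65
eef_pos: [555.4, -157.3, 242.3]
ee_rot: [0.485, -0.515, 0.485, 0.515]
force: [0.4, -0.3, -0.6]
grip_width: 0.001
t 6.65 pos [ 555.4 -157.3  242.3] local [-3.8  0.1] F [ 0.42 -0.29 -0.64] grip 0.0009335779235155851 j [-0.48  0.42  1.31 -0.    1.41 -2.11]
axes
 [[-0.    -0.998 -0.06 ]
 [ 0.    -0.06   0.998]
 [-1.     0.     0.   ]]
time_s: 7.28
eef_pos: [553.8, -157.4, 242.3]
ee_rot: [-0.485, 0.515, -0.485, -0.515]
force: [3.9, -1.0, -1.6]
grip_width: -0.0
t 7.275 pos [ 553.8 -157.4  242.3] local [-5.4  0.1] F [ 3.88 -0.99 -1.58] grip -4.3001733292187575e-05 j [-0.48  0.42  1.32  0.    1.4  -2.11]
axes
 [[ 0.001 -0.998 -0.06 ]
 [ 0.    -0.06   0.998]
 [-1.    -0.001 -0.   ]]
```

```bash
python3 -m pendant '[[0,0,0,0,0.03,0,0],[0,0,0,0,0.06,0,0],[0,0,0,0,0.08,0,0],[0,0,0,0,0.1,0,0],[0,0,0,0,0.1,0,0]]'; python3 -c "
from g import *
from rig import vision
import cv2
rep()
for n in ['wrist','side','scene']: cv2.imwrite(f'pics/{n}4.png',vision.capture(n)[:,:,::-1])
a=cv2.imread('pics/side4.png')[140:290,290:480];cv2.imwrite('pics/d4z.png',cv2.resize(a,None,fx=4,fy=4))
"
```

```text
time_s: 7.9
eef_pos: [553.8, -157.4, 242.4]
ee_rot: [-0.485, 0.516, -0.484, -0.514]
force: [10.5, 0.4, -3.7]
grip_width: 0.001
t 7.9 pos [ 553.8 -157.4  242.4] local [-5.4  0.1] F [10.48  0.4  -3.74] grip 0.0010766704034659862 j [-0.48  0.42  1.32  0.    1.4  -2.11]
axes
 [[ 0.003 -0.998 -0.06 ]
 [-0.    -0.06   0.998]
 [-1.    -0.003 -0.   ]]
```

View pics/wrist4.png

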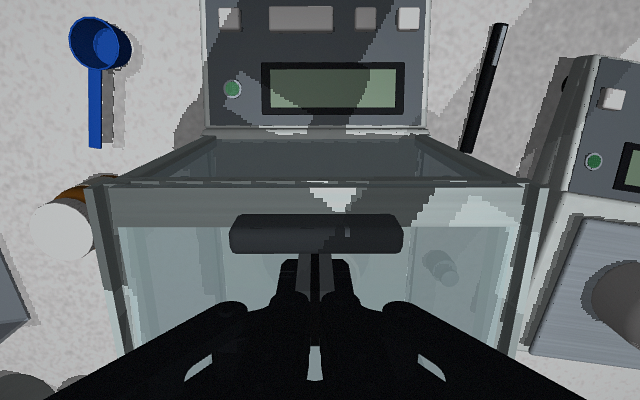

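View pics/d4z.png

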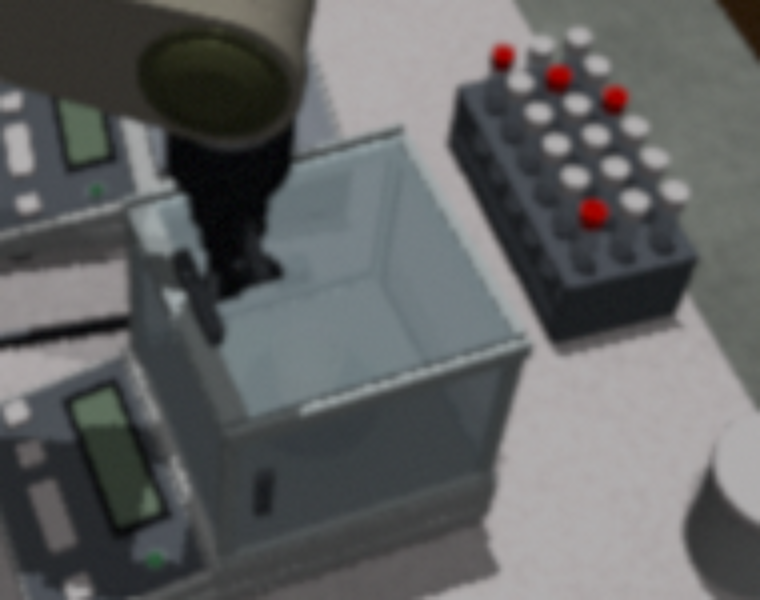

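The door front edge now meets the front frame at row 182, and the tip has stopped advancing while force rose to 10 N, so the door is on its stop. I'll back off rearward and lift.

```bash
python3 -m pendant '[[0,0,0,0,-0.5,0,0],[0,0,0,0,-1.2,0,0],[0,0,0,-2,-1.2,0,0],[0,0,0,-5,-1.2,0,0],[0,0,0,-6,-1.2,0,0]]'; python3 -c "
from g import *
rep();go(-133,-12,300)"
```

```text
time_s: 8.68
eef_pos: [565.0, -156.9, 303.8]
ee_rot: [-0.485, 0.516, -0.485, -0.514]
force: [0.4, 0.3, 0.2]
grip_width: 0.001
t 8.675 pos [ 565.  -156.9  303.8] local [ 5.8 -0. ] F [0.43 0.28 0.15] grip 0.0013574018365539904 j [-0.47  0.42  1.17 -0.    1.56 -2.1 ]
axes
 [[ 0.002 -0.998 -0.06 ]
 [-0.001 -0.06   0.998]
 [-1.    -0.002 -0.001]]
y_tool [-1.   -0.06 -0.  ] row [ 0.    -0.001  0.002] [ 0.36 13.88 -1.19]
y_tool [1.   0.06 0.  ] row [-3.141e+00 -3.000e-03 -2.000e-03] [ 0.36 13.88 -1.19]
```

```bash
python3 -m pendant '[[0,-0.001,0.002,0,4,-0.3,0],[0,-0.001,0.002,0,8,-0.6,0],[0,-0.001,0.002,0,12,-0.9,0],[0,-0.001,0.002,0,13.8,-1.19,0],[0,-0.001,0.002,0,13.9,-1.19,0]]'; python3 -c "
from g import *
from rig import vision
import cv2
rep();go(-133,-12,90)
for n in ['wrist','side']: cv2.imwrite(f'pics/{n}5.png',vision.capture(n)[:,:,::-1])
"
```

```text
time_s: 9.3
eef_pos: [426.0, -177.1, 302.1]
ee_rot: [0.485, -0.514, 0.485, 0.515]
force: [-0.7, -0.3, -0.5]
grip_width: -0.008
t 9.3 pos [ 426.  -177.1  302.1] local [-134.2  -11.9] F [-0.73 -0.27 -0.48] grip -0.0075286412840412575 j [-0.65  0.13  1.55 -0.    1.47 -2.28]
axes
 [[-0.002 -0.998 -0.059]
 [ 0.001 -0.059  0.998]
 [-1.     0.002  0.001]]
y_tool [-1.   -0.06 -0.  ] row [-0.001  0.001 -0.002] [21.21 -0.17 -0.04]
y_tool [1.   0.06 0.  ] row [ 3.141e+00 -4.000e-03 -2.000e-03] [21.21 -0.17 -0.04]
```

View pics/wrist5.png

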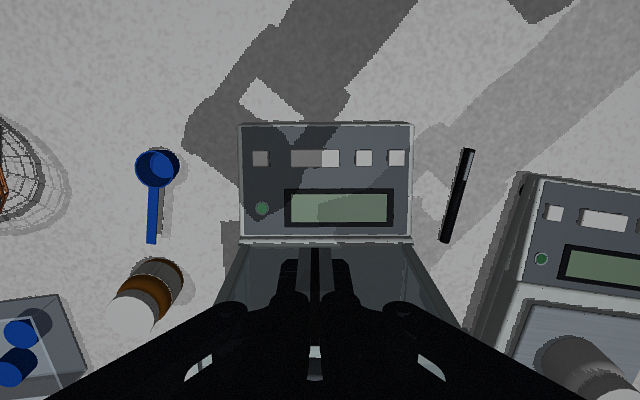

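View pics/side5.png

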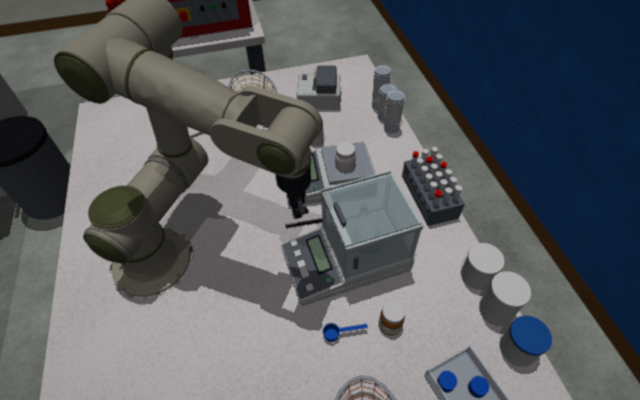

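The wrist view shows the tare bar at columns 291–339, rows 150–167, centred on the finger column. The side view shows the door shut.

```bash
python3 -c "
from g import *
from h import *
c=vision.calibration('wrist')
for p in((260.5,158),(315,158.3),(364,157.5),(397,157.5)):
    x=onz(c,p,54);print(x.round(1),(complex(x[0],x[1])-T)/np.exp(1j*YAW))
"
python3 -m pendant '[[0,0.001,-0.002,5,-0.1,0,0],[0,0.001,-0.002,10,-0.15,0,0],[0,0.001,-0.002,15,-0.17,0,0],[0,0.001,-0.002,20,-0.17,0,0],[0,0.001,-0.002,21,-0.17,0,0]]'; python3 -c "
from g import *
rep();go(-133,-12,54)"
```

```text
[ 430.7 -236.2   54. ] (-133.0492784919442-71.11523534103337j)
[ 427.4 -176.6   54. ] (-132.7080884063878-11.492021869965553j)
[ 423.3 -123.2   54. ] (-133.58667639118693+42.10564372540058j)
[421.2 -87.1  54. ] (-133.5814669390317+78.20996042094797j)
time_s: 10.02
eef_pos: [427.2, -175.6, 89.8]
ee_rot: [0.484, -0.513, 0.485, 0.517]
force: [0.3, -0.3, 1.2]
grip_width: 0.004
t 10.025 pos [ 427.2 -175.6   89.8] local [-132.9  -10.5] F [ 0.33 -0.33  1.15] grip 0.003699135840059561 j [-0.64  0.35  1.85  0.    0.94 -2.28]
axes
 [[-0.005 -0.998 -0.061]
 [ 0.003 -0.061  0.998]
 [-1.     0.004  0.004]]
y_tool [-1.   -0.06 -0.  ] row [ 0.001  0.004 -0.004] [ 3.58 -0.01 -0.17]
y_tool [1.   0.06 0.  ] row [-3.141  0.007  0.006] [ 3.58 -0.01 -0.17]
```

```bash
python3 -m pendant '[[0,0.004,-0.004,1.2,0,-0.1,0],[0,0.004,-0.004,2.2,0,-0.15,0],[0,0.004,-0.004,2.8,0,-0.15,0],[0,0.004,-0.004,3,0,-0.15,0],[0,0.004,-0.004,3,0,-0.15,0]]'; python3 -c "
from g import *
rep()"; python3 -m pendant '[[0,0,0,0.1,0,0,0],[0,0,0,0.2,0,0,0],[0,0,0,0.3,0,0,0],[0,0,0,0.4,0,0,0],[0,0,0,0.4,0,0,0]]'; python3 -c "
from g import *
rep()"
```

```text
time_s: 10.65
eef_pos: [428.0, -178.3, 62.5]
ee_rot: [-0.485, 0.517, -0.485, -0.513]
force: [0.2, 0.0, 0.5]
grip_width: -0.001
t 10.65 pos [ 428.  -178.3   62.5] local [-132.2  -13.2] F [0.23 0.01 0.54] grip -0.001364636953368214 j [-0.65  0.4   1.88 -0.    0.86 -2.28]
axes
 [[ 0.005 -0.998 -0.06 ]
 [-0.004 -0.06   0.998]
 [-1.    -0.004 -0.004]]
time_s: 11.28
eef_pos: [427.9, -178.2, 58.2]
ee_rot: [-0.485, 0.517, -0.485, -0.513]
force: [0.1, -0.5, -0.3]
grip_width: -0.001
t 11.275 pos [ 427.9 -178.2   58.2] local [-132.3  -13.1] F [ 0.07 -0.55 -0.28] grip -0.0009072998680539151 j [-0.65  0.41  1.88 -0.    0.85 -2.28]
axes
 [[ 0.004 -0.998 -0.06 ]
 [-0.004 -0.06   0.998]
 [-1.    -0.004 -0.004]]
```

```bash
python3 -m pendant '[[0,0,0,0.1,0,0,0],[0,0,0,0.15,0,0,0],[0,0,0,0.2,0,0,0],[0,0,0,0.2,0,0,0],[0,0,0,0.2,0,0,0]]'; python3 -m pendant '[[0,0,0,0.05,0,0,0],[0,0,0,0.1,0,0,0],[0,0,0,0.15,0,0,0],[0,0,0,0.15,0,0,0],[0,0,0,0.15,0,0,0]]'
```

```text
time_s: 11.9
eef_pos: [427.9, -178.2, 56.3]
ee_rot: [-0.485, 0.517, -0.485, -0.513]
force: [-1.0, -0.1, -0.0]
grip_width: 0.003
time_s: 12.52
eef_pos: [428.1, -178.3, 54.9]
ee_rot: [-0.485, 0.517, -0.485, -0.513]
force: [0.6, 0.9, 2.9]
grip_width: -0.001
```

```bash
python3 -m pendant '[[0,0,0,0.05,0,0,0],[0,0,0,0.1,0,0,0],[0,0,0,0.15,0,0,0],[0,0,0,0.15,0,0,0],[0,0,0,0.15,0,0,0]]'; python3 -c "
from g import *
rep()"; python3 -m pendant '[[0,0,0,0.04,0,0,0],[0,0,0,0.08,0,0,0],[0,0,0,0.1,0,0,0],[0,0,0,0.1,0,0,0],[0,0,0,0.1,0,0,0]]'; python3 -c "
from g import *
rep()"
```

```text
time_s: 13.15
eef_pos: [428.1, -178.3, 53.4]
ee_rot: [-0.485, 0.517, -0.485, -0.513]
force: [2.5, 0.3, 4.4]
grip_width: 0.001
t 13.15 pos [ 428.1 -178.3   53.4] local [-132.1  -13.2] F [2.5  0.28 4.35] grip 0.0009427062182871898 j [-0.65  0.42  1.89 -0.    0.83 -2.28]
axes
 [[ 0.005 -0.998 -0.06 ]
 [-0.004 -0.06   0.998]
 [-1.    -0.004 -0.004]]
time_s: 13.78
eef_pos: [428.1, -178.4, 52.4]
ee_rot: [-0.485, 0.517, -0.485, -0.513]
force: [2.7, 1.9, 5.0]
grip_width: 0.0
t 13.775 pos [ 428.1 -178.4   52.4] local [-132.2  -13.3] F [2.67 1.93 4.98] grip 7.895284413697058e-05 j [-0.65  0.42  1.89 -0.    0.83 -2.28]
axes
 [[ 0.005 -0.998 -0.06 ]
 [-0.004 -0.06   0.998]
 [-1.    -0.004 -0.004]]
```

```bash
python3 -m pendant '[[0,0,0,0.04,0,0,0],[0,0,0,0.08,0,0,0],[0,0,0,0.08,0,0,0],[0,0,0,0.08,0,0,0],[0,0,0,0.08,0,0,0]]'; python3 -c "
from g import *
rep();rep()"
```

```text
time_s: 14.4
eef_pos: [428.2, -178.4, 51.7]
ee_rot: [-0.485, 0.517, -0.485, -0.513]
force: [3.5, 1.7, 4.8]
grip_width: -0.002
t 14.4 pos [ 428.2 -178.4   51.7] local [-132.   -13.3] F [3.48 1.7  4.79] grip -0.001906368700239834 j [-0.65  0.42  1.89 -0.    0.83 -2.28]
axes
 [[ 0.005 -0.998 -0.06 ]
 [-0.004 -0.06   0.998]
 [-1.    -0.005 -0.004]]
t 14.4 pos [ 428.2 -178.4   51.7] local [-132.   -13.3] F [3.48 1.7  4.79] grip -0.001906368700239834 j [-0.65  0.42  1.89 -0.    0.83 -2.28]
axes
 [[ 0.005 -0.998 -0.06 ]
 [-0.004 -0.06   0.998]
 [-1.    -0.005 -0.004]]
```

The spring force built up over about 4 mm of travel, so the bar is well past the registering depth. I'll release it and lift clear.

```bash
python3 -m pendant '[[0,0,0,-0.3,0,0,0],[0,0,0,-0.8,0,0,0],[0,0,0,-2,0,0,0],[0,0,0,-6,0,0,0],[0,0,0,-11,0,0,0]]'; python3 -m pendant '[[0,0,0,-5,0,0,0],[0,0,0,-10,0,0,0],[0,0,0,-14,0,0,0],[0,0,0,-14,0,0,0],[0,0,0,-14,0,0,0]]';python3 -c "
from g import *
from h import *
rep()
c=vision.calibration('wrist')
for n in ['wrist','side','scene']: cv2.imwrite(f'pics/{n}6.png',vision.capture(n)[:,:,::-1])
a=cv2.imread('pics/side6.png')[165:310,275:465]; cv2.imwrite('pics/d6z.png',cv2.resize(a,None,fx=4,fy=4))
a=cv2.imread('pics/scene6.png')[90:230,180:370]; cv2.imwrite('pics/s6z.png',cv2.resize(a,None,fx=4,fy=4))
"
```

```text
time_s: 15.02
eef_pos: [426.7, -177.4, 162.6]
ee_rot: [-0.485, 0.516, -0.485, -0.514]
force: [-0.4, 0.3, 0.3]
grip_width: -0.0
time_s: 15.65
eef_pos: [426.4, -177.0, 300.7]
ee_rot: [-0.485, 0.516, -0.485, -0.513]
force: [0.8, -0.2, -0.8]
grip_width: 0.001
t 15.65 pos [ 426.4 -177.   300.7] local [-133.8  -11.8] F [ 0.77 -0.24 -0.79] grip 0.0009671554528307531 j [-0.65  0.12  1.55 -0.    1.46 -2.28]
axes
 [[ 0.003 -0.998 -0.06 ]
 [-0.003 -0.06   0.998]
 [-1.    -0.003 -0.003]]
```

View pics/wrist6.png

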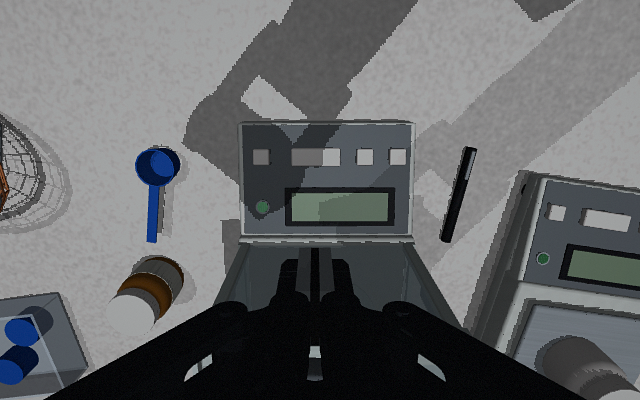

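View pics/d6z.png

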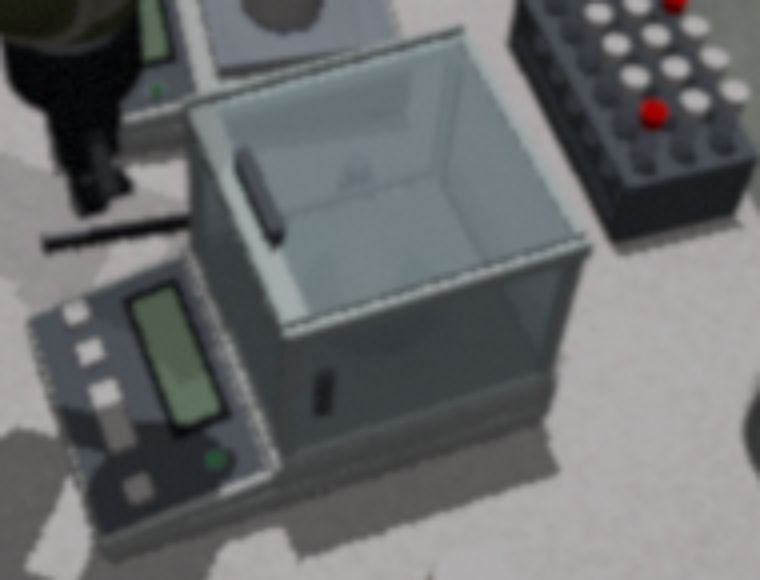

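View pics/s6z.png

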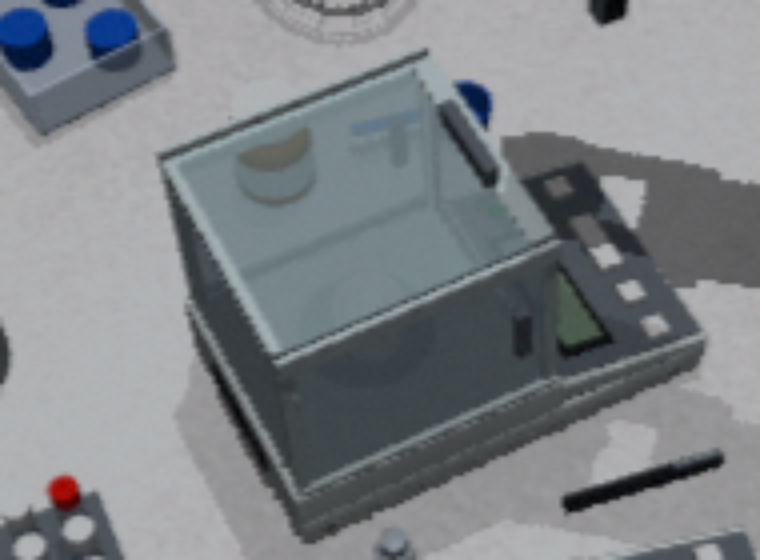

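The door is flush with the front frame in both views. The tare bar is at columns 291–339, rows 150–166, as it was before the press, and the bystanders in view haven't moved. The arm is clear, so I'm handing in.

```bash
python3 -c "
from rig import job; print(job.finish_job())"
```

```text
the job is handed in; nothing more can be done
None
```

The shield's top door is shut and the tare bar has been pressed and released. I handed the job in with the arm clear at about 15.8 s; no verdict was reported.

- **Door:** I pushed the pull bar forward with the shut fingertips until the tip stopped within about 0.1 mm of where a fully shut door should put it. Force rose to about 10 N there. Pictures after the press show the door flush with the front frame.
- **Tare bar:** I pressed it about 4 mm at about 5 N (2.5 mm registers it). After release it looked the same in the wrist view as before the press. Its position was judged from pictures, since its joint can't be read.
- **Everything else:** The other keys and the bystanders I could see looked undisturbed. The cup is hard to make out through the glass, and I took no separate measurement of it. The fingers never went inside the shield.
- **Last reading:** With the TCP at z = 300 mm, force was about 1 N, within sensor noise. No check failed or disagreed.

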